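Show the quadcopter's sticker to the bench camera with the mirror

TASK

Slide the grey tray, with the small quadcopter riding on it, through the flared mouth of the slotted rack until it is fully home against the blue stop. Then swing the sprung mirror by its red handle until the bench camera sees the orange sticker on the quadcopter's nose in the middle of the mirror, that is, until the mirror's yellow pointer points straight at the sticker, and finish while holding the handle still at that angle, because the mirror springs back when let go. Keep the quadcopter upright on its tray and leave the other things on the table where they are.

Things in the scene. Friction and masses are not known exactly. Their poses are not given: they have to be found in the camera images.
- tray_post (a point): centre of the grip of the tray's blue upright square post, 16 x 16 mm, top 70 mm above the table; this point is 45 mm above the tray's underside and 97 mm behind the pan's centre (tray's -y), on a flat tongue 34 mm wide. Axes are the tray's: y forward, the way it enters the rack; z up
- tray_pan (a point): centre of the underside of the pan of the grey loose tray (0.3 kg): pan 100 mm (x) by 110 mm (y), rim 13 mm high, floor 3 mm thick; same axes as tray_post. It slides on the bare table; the quadcopter rides loose in it
- rack_home (a point): on the table: where tray_pan lies, axes alike, when the tray is fully home. Fixed rack: two aluminium rails 26 mm high, 106 mm apart inside, lips over the pan's rim, so the tray enters by the mouth, moving along the rack's +y. Rails from y = -60 to +65 mm, flared guides before them from y = -90 mm; the blue stop, 18 mm high, meets the pan's front edge at y = +55 mm
- sticker (a point): centre of the round orange sticker, 14 mm across, on the front (+y) of the white canopy of the small quadcopter (80 x 80 mm over its four black ducts, 45 mm tall without its aerial, 60 g), 38 mm above its belly and 27 mm before its middle. Axes are the quadcopter's: y forward, z up
- pivot (a point): on the mirror's upright turning axis, 54 mm above the table, at the height of the mirror's middle; the glass face passes through the axis. The grey stand, 230 x 90 x 8 mm, is fixed to the table and carries the camera too. x axis: from here towards the lens; z up
- lens (a point): front of the lens of the black bench camera, 126 mm from the mirror's axis and 54 mm above the table; it looks straight at the mirror's axis. The camera is fixed to the mirror's stand
- mirror: the mirror with crank and red handle: 70 mm wide, 21 to 87 mm above the table; origin on the turning axis at table height; x axis straight out of the glass. At rest x points at the lens. It turns clockwise seen from above, up to 1.35 rad, against a spring (0.6 to 3 N at the handle). Right when, in plan, x halves the angle between the directions to lens and sticker
- handle (a point): centre of the free part of the mirror's round upright red handle, 14 mm thick, from 87 to 137 mm above the table (this point at 115 mm), 60 mm behind the glass (along the mirror's -x), on a flat crank arm whose top is 87 mm above the table
- sight (a point): on the mirror's turning axis, at 54 mm height, turning with the yellow pointer (94 mm long, 13 mm above the table). The pointer is geared to turn twice as far as the mirror, so its x axis is the direction in which the camera looks after reflection in the middle of the mirror. z up. The pointer is only an indicator and cannot be pushed
- can: bystander: gold drinks can, upright, 52 mm across, 104 mm tall; leave alone. Origin at its underside
- battery: bystander: blue and yellow flight battery lying flat, 30 x 70 x 18 mm; leave alone. Origin at its underside
- screwbox: bystander: black open screw box with compartments, 100 x 140 x 28 mm; leave alone. Origin at its underside
- driver: bystander: screwdriver lying flat, orange handle; leave alone. Origin at its underside
- radio: bystander: black radio transmitter lying flat, 120 x 170 x 60 mm with sticks and a folded aerial; leave alone. Origin at its underside
- charger: bystander: grey battery charger, 100 x 150 x 54 mm; leave alone. Origin at its underside
Things that resemble listed ones, but are neither listed nor needed, are in the scene too. What is shaped like the part that bears sticker but purple is not meant. What is shaped like the part that bears tray_post but turquoise is not meant.

How it is judged:
On the way, in this order (a step that is already met when the one before it is completed fails the run):
1. the loaded tray is fully home in the rack (y of tray_pan in the frame of rack_home between -0.006 and 0.008 m and x of tray_pan in the frame of rack_home between -0.008 and 0.008 m and height (world z) of tray_pan below 0.006 m and angle between the y axis of tray_pan and the y axis of rack_home, either way round below 0.09 rad and angle between tray_pan's own z axis and vertical below 0.05 rad and angle between sticker's own z axis and vertical below 0.2 rad and horizontal distance between sticker and tray_pan below 0.055 m and height (world z) of sticker below 0.055 m), for 0.2 s.
2. the mirror is held so that the camera sees the sticker in it (y of sticker in the frame of sight between -0.02 and 0.02 m and x of sticker in the frame of sight above 0.08 m and contact force between the fingers and mirror above 0.5 N and angular speed of mirror below 0.15 rad/s), for 0.3 s.
At the end, for the whole second after the job is handed in: The tray's pan is in the rack within 6 mm of the stop, straight and flat, with the quadcopter upright in it; the reflected line of sight (yellow pointer's direction) passes within 20 mm of the sticker, to either side; the fingers hold the mirror's handle (over 0.5 N) and it stands still (all of step 1 and all of step 2); the arm keeps its last pose, push and grip.
It fails at once if the quadcopter is tipped (angle between sticker's own z axis and vertical above 0.5 rad).
It fails at once if another thing on the table is moved by more than 25 mm (distance of any of can, battery, screwbox, driver, radio, charger from where it was at the start of the episode above 0.025 m).
It also fails if it takes over 56 s, if anything falls off the work surface, if the arm or the gripper's body presses on something with over 40 N, if the wrist force passes 120 N, or if a joint passes its speed limit or range.

ROBOT

A 7-joint arm with a two-finger parallel gripper is mounted at the origin on the work surface. World frame = base frame: x ahead of the robot, y to its left, z up, the work surface at z = 0. Lengths are in m, angles in rad, forces in N, time in s.
With the tool pointing down it reaches from about 0.4 to 0.85 m from the base axis. Payload 10.4 kg.
Tool frame: the origin (TCP) lies between the finger pads; the fingertips stand ahead of it and the grasp point (between the pads) lies 5 mm behind it (manip.tip_extent is the z of the fingertips in the tool frame, in m); z points along the fingers, y is the line along which they close (so a half turn about z gives the same grasp; the last joint's range is limited). The gripper opens to 85 mm and grips with 20 to 120 N. Pads are 22 mm wide; open, the fingers measure 114 mm over their backs; the gripper's body (76 mm by 85 mm) begins 54 mm behind the grasp point. The pads swing forward as they close: fully open they stand 13 mm farther back than shut.
Start: joints at [-1.17, 0.332, -0.065, 1.46, 0.022, 1.35, -0.088], TCP at [0.257, 0.57, 0.245] pointing down, gripper open.
Joint ranges: [-2.6, 2.6], [-0.5, 2.12], [-1.47, 1.34], [0.16, 2.42], [-1.27, 4.41], [0.06, 2.06], [-2.6, 2.6]. Speed limits (rad/s): [2.22, 2.22, 2.79, 2.79, 3.14, 3.14, 3.14].

INTERFACE

Orientations are given as a unit quaternion [x, y, z, w].
In Python, from workcell import status, viewer, manip gives the robot as it stands.
- The arm moves only by the tool play_rows, never from a script. Its argument "plan" is one flat list of numbers, 7 for each row, row after row: the turn, a rotation vector about the tool's x, y, z in degrees, then the shift along the tool's x, y, z in m, then the opening, from 0 (shut) to 1 (fully open). In form: [ax, ay, az, dx, dy, dz, grip, ax, ay, az, dx, dy, dz, grip, ...]. A call has 1 to 20 rows; each row is the pose to reach, as a shift and turn from the pose commanded when the call began, along the tool's axes at that moment; what a row does not reach only later rows make up. A row lasts 1/8 s, in which the tool goes at most 62.5 mm and 10.7 degrees, less where a joint would pass 70% of its speed; a pose out of reach is approached as far as the arm can. A call with a gripper value outside its range is refused whole. The fingers move at their own pace and stop on an object; "squeeze" is the grip in N (left out, the last holds). Time passes only in rows, so rows that repeat a pose let the fingers close. It gives the time, the measured TCP pose, the force, the opening and the grip force at its end, in the units of the state.
- status.get_obs(): the state, without advancing time (a new reading comes with each control period).
- viewer.camera(name): name is "scene" or "top" or "wrist"; returns the picture (400x640x3 uint8, red, green, blue); there is no depth.
- viewer.camera_model(name): a dict with "fx", "fy", "cx", "cy" (pixels), "D" ([k1, k2, p1, p2, k3] as OpenCV has them; the pictures are not rectified), "R" (3x3) and "t" (3): a world point X has camera coordinates R X + t. Camera axes: x right, y down, z forward; pixel columns grow to the right and rows downward; lengths in m; the calibration is good to about 2 mm. A picture is of the moment at which its call begins: read the wrist's pose just before it. camera_model takes no time and is no camera call; for the wrist camera it gives the pose at the moment of the call.
- manip.hand_in(): hands the job in; it is judged then, once.
The state is a dict: "clock": time; "joint_pos": joint angles; "joint_velocities": joint speeds; "tau": joint torques, N m; "position": TCP position; "ee_rot": TCP orientation; "ft_force": force on the tool from outside, world axes, zero at the start; "torque": the same for the moment, N m; "grip_width": opening from 0.0 (shut) to 1.0 (fully open); "grasp_force": force on a finger pad.
Only numpy, scipy, OpenCV 4.12 (cv2) and the standard library are available. Lean on these libraries where they do the work, as an engineer would, in place of code of your own. Each camera call takes 0.05 s, during which the arm holds its last target. There are 200 camera calls.

## Working session

There is one attempt and no reset: what is moved stays moved. The work goes in short steps, Python scripts to look and compute and a tool call to move; the robot and the scene stay as the last step left them, time stands still between calls to the robot, and variables do not carry over. Pictures are saved under pics/ and viewed, at most 10 in all, crops included, and the job is handed in when it is done.

Besides the shell and the picture viewer there is one more tool, called as a command line: name --argument value ..., lists and objects as JSON in quotes. play_rows: Moves the arm, as the interface text tells. Its arguments: {"type":"object","properties":{"plan":{"type":"array","items":{"type":"number"}},"squeeze":{"type":"number"}},"required":["plan"]}

```bash
mkdir -p pics; ls; python3 - <<'E'
from workcell import status, viewer, manip
import cv2,numpy as np
o=status.get_obs(); print(o['clock'],o['position'],o['ee_rot'],manip.tip_extent)
ims=[]
for n in ("scene","top"):
    im=viewer.camera(n)[:,:,::-1]; cv2.imwrite(f"pics/{n}0.png",im); m=viewer.camera_model(n); print(n,{k:np.round(v,4).tolist() for k,v in m.items()})
E
```

```text
pics
0.0 [0.25687545 0.56936861 0.24450623] [ 2.10313078e-01  9.77633817e-01 -7.19179014e-04 -1.10990841e-04] 0.014
scene {'fx': 393.6767, 'fy': 393.6767, 'cx': 313.3127, 'cy': 195.304, 'D': [-0.1002, 0.0, 0.0, 0.0, 0.0], 'R': [[0.5356, 0.8444, -0.0116], [0.4642, -0.3058, -0.8313], [-0.7054, 0.4399, -0.5558]], 't': [-0.2683, -0.1987, 1.891]}
top {'fx': 401.8942, 'fy': 401.8942, 'cx': 318.6136, 'cy': 200.9697, 'D': [-0.0243, 0.0, 0.0, 0.0, 0.0], 'R': [[-0.0251, -0.9996, -0.0107], [-0.9917, 0.0262, -0.1259], [0.1262, 0.0075, -0.992]], 't': [-0.0267, 0.5572, 1.2364]}
```

View pics/top0.png

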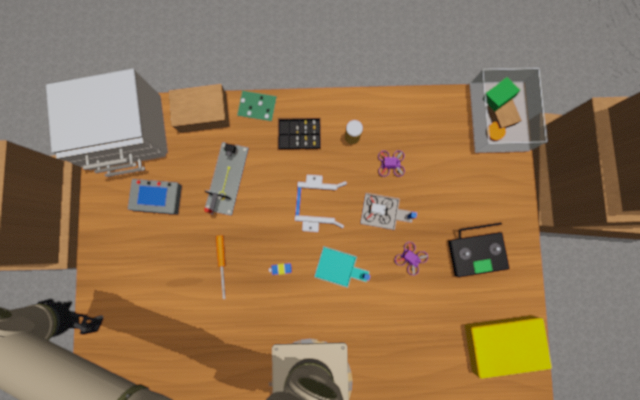

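View pics/scene0.png

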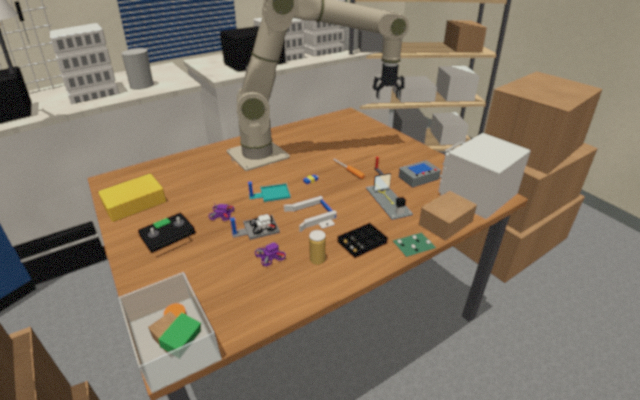

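Candidates (top picture): tray – grey with post at (410,215) versus turquoise at (337,267)/(363,275). Quadcopter – white canopy at (380,210) versus purple at (391,163) and (411,258). I choose the grey tray and the white quad. The rack mouth faces right, with the blue stop at (298,203). The mirror stand is at (226,178), with its lens at the upper end (231,150) and its handle near (208,211). I'll check this in one crop.

```bash
cat > h.py <<'E'
from workcell import status, viewer, manip
import cv2,numpy as np
def w(name,uv,z,m=None):
    m=m or viewer.camera_model(name); K=np.array([[m['fx'],0,m['cx']],[0,m['fy'],m['cy']],[0,0,1]])
    p=cv2.undistortPoints(np.array(uv,float).reshape(-1,1,2),K,np.array(m['D'],float)).reshape(-1,2)
    R=np.array(m['R']);t=np.array(m['t']);C=-R.T@t
    d=np.c_[p,np.ones(len(p))]@R
    return C+d*((np.broadcast_to(z,len(p))-C[2])/d[:,2])[:,None]
def px(name,X,m=None):
    m=m or viewer.camera_model(name); K=np.array([[m['fx'],0,m['cx']],[0,m['fy'],m['cy']],[0,0,1]])
    return cv2.projectPoints(np.array(X,float).reshape(-1,1,3),cv2.Rodrigues(np.array(m['R']))[0],np.array(m['t'],float),K,np.array(m['D'],float))[0].reshape(-1,2)
E
python3 - <<'E'
import cv2
im=cv2.imread('pics/top0.png')[138:290,196:428]
cv2.imwrite('pics/crop.png',cv2.resize(im,None,fx=3.4,fy=3.4,interpolation=cv2.INTER_CUBIC))
E
```

```text
(no output)
```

View pics/crop.png

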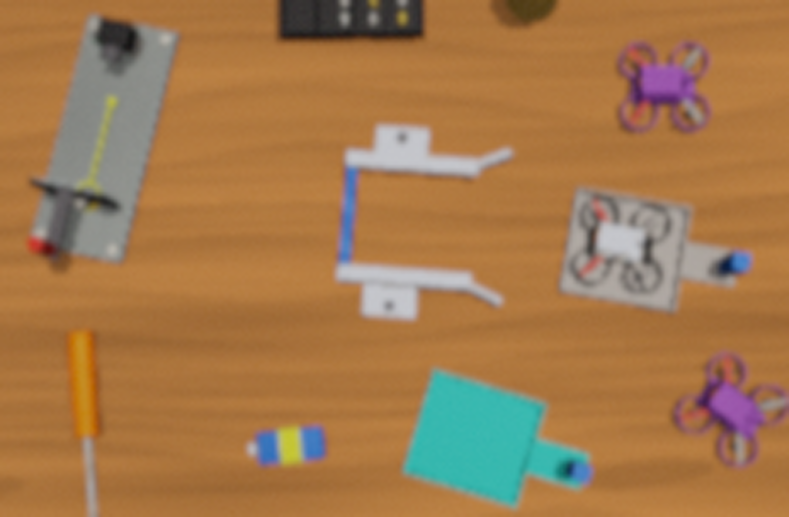

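The crop confirms the choice: grey pan with corners (577,188), (692,208), (677,310), (560,291), and a blue post top at (740,262). The rails run from (347,158) to (478,167) and from (340,272) to (470,283), with the stop at (347,216). The pointer goes from (90,190) to (111,100), and the handle top is at about (40,244).

```bash
python3 - <<'E'
from h import *
np.set_printoptions(precision=4,suppress=True)
c=lambda a:(np.array(a,float)+.5)/3.4-.5+[196,138]
W=lambda a,z:w('top',c(a),z)[:,:2]
T=W([(577,188),(692,208),(677,310),(560,291)],.013);print('tray',T,T.mean(0)); print('sides',np.linalg.norm(T-np.roll(T,-1,0),axis=1))
f=(T[0]+T[3]-T[1]-T[2]);print('tray fwd yaw',np.degrees(np.arctan2(f[1],f[0])))
P=W([(740,262)],.07);print('post',P,'dist to pan',np.linalg.norm(P-T.mean(0)),'dir',T.mean(0)-P)
R=W([(347,158),(478,167),(340,272),(470,283)],.026);print('rails',R)
for a,b in((0,1),(2,3)):
    d=R[a]-R[b];print(np.degrees(np.arctan2(d[1],d[0])),np.linalg.norm(d))
S=W([(350,170),(344,262)],.018);print('stop',S, S.mean(0));print('rail mean front end',(R[0]+R[2])/2, 'rear end',(R[1]+R[3])/2)
St=W([(92,17),(178,36),(122,261),(33,237)],.008);print('stand',St,np.linalg.norm(St-np.roll(St,-1,0),axis=1))
Q=W([(90,190),(111,100)],.013);print('pivot,pointer tip',Q,np.linalg.norm(Q[1]-Q[0]))
print('handle top',W([(40,244)],.137))
print('sticker-ish canopy',W([(622,242)],.043))
E
```

```text
tray [[ 0.5812 -0.1922]
 [ 0.5592 -0.3002]
 [ 0.4632 -0.2814]
 [ 0.4839 -0.1724]] [ 0.5219 -0.2366]
sides [0.1102 0.0978 0.1109 0.0993]
tray fwd yaw 78.86507035860605
post [[ 0.5019 -0.3299]] dist to pan 0.09542944112527174 dir [[0.02   0.0933]]
rails [[ 0.6137  0.0246]
 [ 0.6018 -0.0985]
 [ 0.5061  0.0331]
 [ 0.4927 -0.0878]]
84.47917937413466 0.1237255917854677
83.66739059243609 0.12163635353048473
stop [[0.6034 0.0225]
 [0.5161 0.0297]] [0.5598 0.0261]
rail mean front end [0.5599 0.0289] rear end [ 0.5472 -0.0931]
stand [[0.7625 0.2713]
 [0.7411 0.1874]
 [0.5234 0.2413]
 [0.5486 0.3266]] [0.0866 0.2242 0.0889 0.2209]
pivot,pointer tip [[0.5917 0.271 ]
 [0.6785 0.2512]] 0.08909139143033863
handle top [[0.5271 0.2828]]
sticker-ish canopy [[ 0.5255 -0.2284]]
```

```bash
cat >> h.py <<'E'
from scipy.spatial.transform import Rotation as Ro
def rows(*wps, p=None, q=None):
    "wps: (x,y,z,yaw of tool y in deg) tool down -> row numbers"
    o=status.get_obs(); p=np.array(o['position'] if p is None else p); R=Ro.from_quat(o['ee_rot'] if q is None else q)
    for x,y,z,a in wps:
        a=np.radians(a); Y=np.array([np.cos(a),np.sin(a),0]); Z=np.array([0,0,-1.]); T=Ro.from_matrix(np.c_[np.cross(Y,Z),Y,Z])
        print(np.round((R.inv()*T).as_rotvec(degrees=True),2).tolist(), np.round(R.inv().apply(np.array([x,y,z])-p),4).tolist())
E
python3 -c "
from h import *
rows((.48,.15,.25,40),(.5032,-.331,.17,-11.1))"
```

```text
[-0.07, 0.02, 25.72] [-0.3759, -0.2906, -0.005]
[-0.06, 0.05, 76.82] [-0.5948, -0.7194, 0.0755]
```

play_rows --plan '[0,0,26,-0.376,-0.291,-0.005,0.7,0,0,26,-0.376,-0.291,-0.005,0.7,0,0,26,-0.376,-0.291,-0.005,0.7,0,0,26,-0.376,-0.291,-0.005,0.7,0,0,26,-0.376,-0.291,-0.005,0.7,0,0,26,-0.376,-0.291,-0.005,0.7,0,0,26,-0.376,-0.291,-0.005,0.7,0,0,76.8,-0.595,-0.719,0.0755,0.7,0,0,76.8,-0.595,-0.719,0.0755,0.7,0,0,76.8,-0.595,-0.719,0.0755,0.7,0,0,76.8,-0.595,-0.719,0.0755,0.7,0,0,76.8,-0.595,-0.719,0.0755,0.7,0,0,76.8,-0.595,-0.719,0.0755,0.7,0,0,76.8,-0.595,-0.719,0.0755,0.7,0,0,76.8,-0.595,-0.719,0.0755,0.7,0,0,76.8,-0.595,-0.719,0.0755,0.7,0,0,76.8,-0.595,-0.719,0.0755,0.7,0,0,76.8,-0.595,-0.719,0.0755,0.7,0,0,76.8,-0.595,-0.719,0.0755,0.7,0,0,76.8,-0.595,-0.719,0.0755,0.7]'

```text
clock: 2.6
position: [0.5041, -0.3294, 0.1701]
ee_rot: [0.772, 0.636, 0.0, 0.0]
ft_force: [-0.5, -0.2, 0.2]
grip_width: 0.696
grasp_force: 0.0
```

```bash
python3 - <<'E'
from h import *
m=viewer.camera_model('wrist'); im=viewer.camera('wrist')[:,:,::-1].copy(); cv2.imwrite('pics/w1.png',im)
print({k:np.round(v,4).tolist() for k,v in m.items()})
print('expected post top',px('wrist',[(.5019,-.3299,.07),(.5219,-.2366,.013)],m))
E
```

```text
{'fx': 358.0424, 'fy': 358.0424, 'cx': 317.5382, 'cy': 197.6244, 'D': [-0.0705, 0.0, 0.0, 0.0, 0.0], 'R': [[0.9814, -0.192, -0.0005], [-0.1818, -0.9301, 0.3191], [-0.0617, -0.313, -0.9477]], 't': [-0.5576, -0.2324, 0.2375]}
expected post top [[314.94334168 205.81180021]
 [317.50572824  60.90082736]]
```

View pics/w1.png

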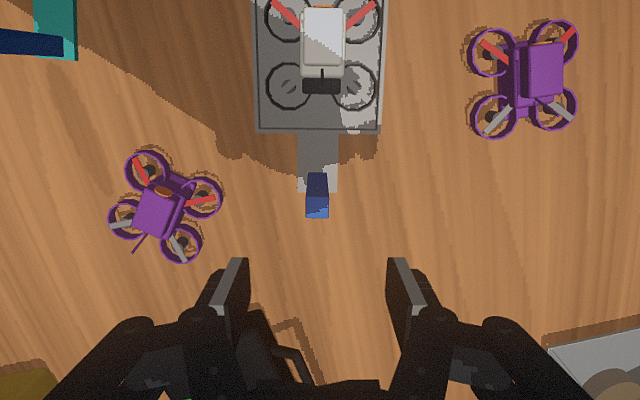

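The wrist picture shows the grey tray from behind with its post top at about (317,206), within 1 mm of the estimate. The pan's rear rim runs from (256,129) to (380,132). The white quadcopter sits upright in the tray, facing forward.

```bash
python3 - <<'E'
from h import *
m=viewer.camera_model('wrist')
print(w('wrist',[(317,206)],.07,m)); e=w('wrist',[(256,129),(380,132)],.013,m);print(e,np.linalg.norm(e[1]-e[0]),np.degrees(np.arctan2(*(e[1]-e[0])[1::-1])))
P=w('wrist',[(317,206)],.07,m)[0]
rows((P[0],P[1],.10,-11),(P[0],P[1],.047,-11))
E
```

```text
[[ 0.50314965 -0.33052451  0.07      ]]
[[ 0.46400133 -0.27763562  0.013     ]
 [ 0.56040086 -0.29894457  0.013     ]] 0.09872660132343636 -12.464694667734303
[0.03, -0.03, -0.02] [-0.0011, -0.0007, 0.07]
[0.03, -0.03, -0.02] [-0.0012, -0.0008, 0.123]
```

play_rows --plan '[0,0,0.7,-0.001,-0.001,0.07,0.7,0,0,0.7,-0.001,-0.001,0.07,0.7,0,0,0.7,-0.001,-0.001,0.1,0.7,0,0,0.7,-0.001,-0.001,0.123,0.7,0,0,0.7,-0.001,-0.001,0.123,0.7,0,0,0.7,-0.001,-0.001,0.123,0,0,0,0.7,-0.001,-0.001,0.123,0,0,0,0.7,-0.001,-0.001,0.123,0,0,0,0.7,-0.001,-0.001,0.123,0,0,0,0.7,-0.001,-0.001,0.123,0,0,0,0.7,-0.001,-0.001,0.123,0,0,0,0.7,-0.001,-0.001,0.123,0]' --squeeze 30

```text
clock: 4.15
position: [0.5032, -0.3314, 0.048]
ee_rot: [0.776, 0.631, 0.001, 0.001]
ft_force: [-0.8, 1.0, 7.1]
grip_width: 0.183
grasp_force: 30.2
```

```bash
python3 - <<'E'
from h import *
rows((.5147,-.315,.0475,-8.9),(.5261,-.2982,.0475,-5.9))
E
```

```text
[0.09, 0.0, -2.87] [0.0184, 0.0079, 0.0006]
[0.09, 0.01, -5.87] [0.0372, 0.0156, 0.0006]
```

play_rows --plan '[0,0,-0.7,0.004,0.002,-0.0005,0,0,0,-1.4,0.009,0.004,-0.0005,0,0,0,-2.2,0.014,0.006,-0.0005,0,0,0,-3.0,0.0184,0.008,-0.0005,0,0,0,-3.7,0.023,0.01,-0.0005,0,0,0,-4.5,0.028,0.012,-0.0005,0,0,0,-5.2,0.033,0.014,-0.0005,0,0,0,-5.8,0.037,0.0156,-0.0005,0,0,0,-5.8,0.037,0.0156,-0.0005,0,0,0,-5.8,0.037,0.0156,-0.0005,0]'

```text
clock: 5.4
position: [0.526, -0.2986, 0.0481]
ee_rot: [0.743, 0.669, 0.0, 0.001]
ft_force: [-0.3, -3.0, 6.0]
grip_width: 0.183
grasp_force: 30.1
```

```bash
python3 - <<'E'
from h import *
m=viewer.camera_model('wrist'); im=viewer.camera('wrist')[:,:,::-1].copy(); cv2.imwrite('pics/w2.png',im)
t=viewer.camera('top')[:,:,::-1].copy()
c=cv2.resize(t[165:245,280:430],None,fx=4.2,fy=4.2,interpolation=cv2.INTER_CUBIC)
out=np.zeros((600,640,3),np.uint8); out[:264]=cv2.resize(im[:264],None,fx=1,fy=1); out[264:264+336,:630]=c[:336]
cv2.imwrite('pics/m2.png',out)
E
```

```text
(no output)
```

View pics/m2.png

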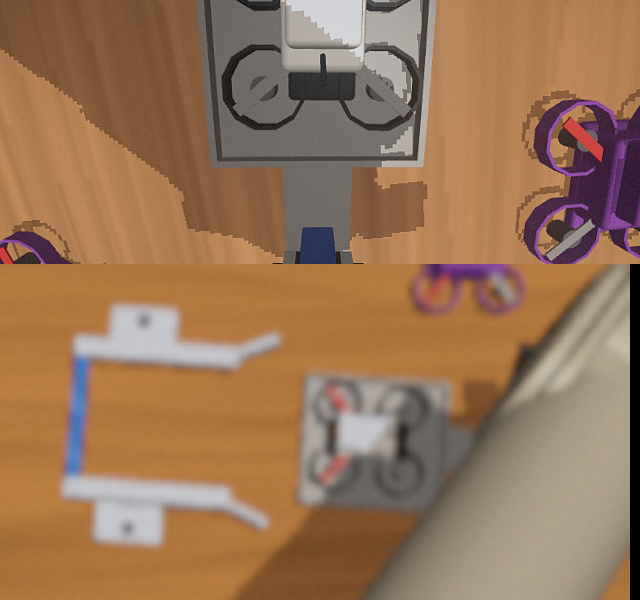

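The tray is straight ahead of the mouth: front corners at (305,374) and (298,501), rail edges at (80,358)–(238,368) and (66,478)–(232,487). The quadcopter is still upright. I'll check the offset numerically.

```bash
python3 - <<'E'
from h import *
np.set_printoptions(precision=4,suppress=True)
c=lambda a:(np.array(a,float)-[0,264]+.5)/4.2-.5+[280,165]
W=lambda a,z:w('top',c(a),z)[:,:2]
ang=lambda d:np.degrees(np.arctan2(d[1],d[0]))
U=W([(75,340),(240,352),(80,362),(238,369)],.026);L=W([(66,478),(230,488),(63,495),(228,504)],.026);S=W([(83,360),(71,475)],.018)
print('U',U,ang(U[0]-U[1]),ang(U[2]-U[3]));print('L',L,ang(L[0]-L[1]),ang(L[2]-L[3]))
print('mean angle',np.mean([ang(a-b) for a,b in((U[0],U[1]),(U[2],U[3]),(L[0],L[1]),(L[2],L[3]))]),'stop',S,ang(S[0]-S[1])+90)
T=W([(305,374),(298,501),(450,382),(443,510)],.013);print('tray',T,T.mean(0),ang(T[0]-T[2]),ang(T[1]-T[3]))
F=W([(280,340),(266,522)],.026); print('flare tips',F,F.mean(0))
y=np.array([.1028,.9947]);x=np.array([.9947,-.1028])
for n,p in(('tray',T.mean(0)),('railsrear',(U[1]+L[3])/2),('railsfront',(U[0]+L[2])/2),('inner r',(U[3]+L[1])/2),('inner f',(U[2]+L[0])/2),('flare',F.mean(0)),('stop',S.mean(0))): d=p-[.5533,-.0346];print(n,d@x,d@y)
E
```

```text
U [[ 0.6182  0.0253]
 [ 0.6056 -0.1003]
 [ 0.6011  0.0218]
 [ 0.5925 -0.0984]] 84.2430126974088 85.8983251110279
L [[ 0.5127  0.034 ]
 [ 0.5019 -0.0896]
 [ 0.4999  0.0365]
 [ 0.4899 -0.0877]] 85.01045544760609 85.38890230784298
mean angle 85.13517389097144 stop [[0.6039 0.0199]
 [0.5156 0.0307]] 83.01395286754199
tray [[ 0.5893 -0.1502]
 [ 0.4917 -0.1414]
 [ 0.5801 -0.2612]
 [ 0.482  -0.2514]] [ 0.5358 -0.2011] 85.28114498950839 84.93679896460456
flare tips [[ 0.614  -0.1311]
 [ 0.4756 -0.1159]] [ 0.5448 -0.1235]
tray -0.00031556618409765464 -0.16738701342171652
railsrear 0.0005669778947621727 -0.0596980962077393
railsfront -0.0009935638267425842 0.06573741031357902
inner r 5.885659936544991e-05 -0.05972172532720162
inner f -0.002818606305571497 0.06253441004432973
flare 0.000686213309306236 -0.08931284332311946
stop 0.0002879118424619888 0.060246981404066334
```

play_rows --plan '[0,0,0,0.01,0,0,0,0,0,0,0.02,0,0,0,0,0,0,0.03,0,0,0,0,0,0,0.04,0,0,0,0,0,0,0.05,0,0,0,0,0,0,0.06,0,0,0,0,0,0,0.07,0,0,0,0,0,0,0.08,0,0,0,0,0,0,0.09,0,0,0,0,0,0,0.1,0,0,0,0,0,0,0.11,0,0,0,0,0,0,0.12,0,0,0,0,0,0,0.12,0,0,0]'

```text
clock: 7.12
position: [0.5387, -0.178, 0.048]
ee_rot: [0.743, 0.67, 0.001, 0.0]
ft_force: [-0.8, 0.4, 7.4]
grip_width: 0.186
grasp_force: 30.3
```

play_rows --plan '[0,0,0,0.008,0,0,0,0,0,0,0.016,0,0,0,0,0,0,0.024,0,0,0,0,0,0,0.03,0,0,0,0,0,0,0.035,0,0,0,0,0,0,0.04,0,0,0,0,0,0,0.044,0,0,0,0,0,0,0.047,0,0,0,0,0,0,0.047,0,0,0]'

```text
clock: 8.25
position: [0.5433, -0.1324, 0.048]
ee_rot: [0.743, 0.669, 0.0, 0.001]
ft_force: [-0.9, -4.1, 6.5]
grip_width: 0.183
grasp_force: 30.3
```

play_rows --plan '[0,0,0,0.001,0,0,0,0,0,0,0.002,0,0,0,0,0,0,0.003,0,0,0,0,0,0,0.004,0,0,0,0,0,0,0.004,0,0,0]'

```text
clock: 8.88
position: [0.5437, -0.1308, 0.0481]
ee_rot: [0.744, 0.669, -0.0, 0.002]
ft_force: [0.6, -12.0, 3.4]
grip_width: 0.183
grasp_force: 29.8
```

play_rows --plan '[0,0,0,-0.0025,0,0,0,0,0,0,-0.0025,0,0,0,0,0,0,-0.0025,0,0,0.6,0,0,0,-0.0025,0,0,0.6,0,0,0,-0.0025,0,0,0.6,0,0,0,-0.0025,0,0,0.6,0,0,0,-0.0025,0,-0.02,0.6,0,0,0,-0.0025,0,-0.06,0.6,0,0,0,-0.0025,0,-0.12,0.6,0,0,0,-0.0025,0,-0.18,0.6,0,0,0,-0.0025,0,-0.22,0.6,0,0,0,-0.0025,0,-0.22,0.6]'

```text
clock: 10.38
position: [0.5441, -0.1313, 0.2718]
ee_rot: [0.743, 0.669, 0.003, 0.002]
ft_force: [-0.0, -1.0, -0.7]
grip_width: 0.603
grasp_force: 0.0
```

```bash
python3 - <<'E'
from h import *
np.set_printoptions(precision=4,suppress=True)
m=viewer.camera_model('wrist'); im=viewer.camera('wrist')[:,:,::-1].copy(); cv2.imwrite('pics/w3.png',im)
t=viewer.camera('top')[:,:,::-1].copy(); cv2.imwrite('pics/t3.png',t)
y=np.array([.1028,.9947]);h=np.array([.5533,-.0346])
print('exp sticker, rear corners, front',px('wrist',[(*(h+y*.027),.041),(*(h-y*.055),.013),(*(h+y*.055),.013)],m))
out=np.zeros((600,640,3),np.uint8); out[:360]=im[:360]; c=cv2.resize(t[140:220,190:400],None,fx=3,fy=3,interpolation=cv2.INTER_CUBIC); out[360:,:630]=c
cv2.imwrite('pics/m3.png',out)
E
```

```text
exp sticker, rear corners, front [[315.0908  31.1841]
 [315.52   117.0452]
 [314.9682   4.5877]]
```

View pics/m3.png

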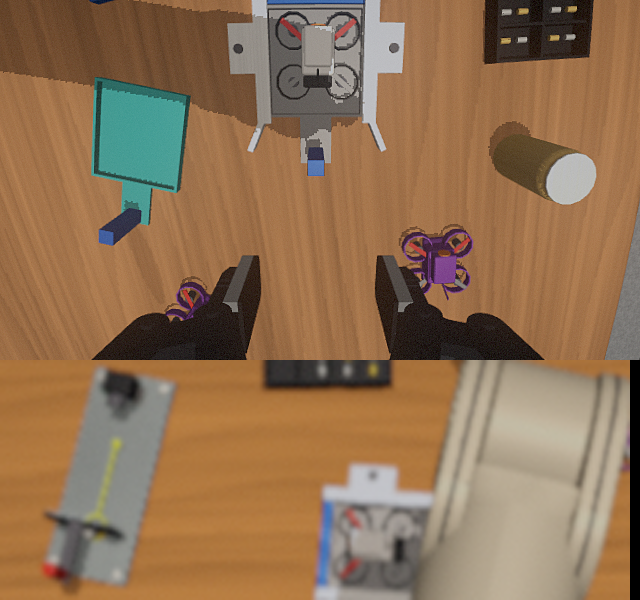

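The tray is home: the pan touches the blue stop at top centre of the wrist view, and the quad is upright with its duct centres at (294,30), (342,30), (292,82) and (345,82). In the lower half the mirror stands at rest, with the pointer at (117,440) and the handle at about (52,572). Next I get a closer look at the mirror.

```bash
python3 - <<'E'
from h import *
np.set_printoptions(precision=4,suppress=True)
m=viewer.camera_model('wrist')
D=w('wrist',[(294,30),(342,30),(292,82),(345,82)],.025,m);print('quad mid',D.mean(0),'canopy front',w('wrist',[(318,23)],.046,m))
rows((.575,.17,.28,12))
E
```

```text
quad mid [ 0.554  -0.0288  0.025 ] canopy front [[ 0.5566 -0.0014  0.046 ]]
[0.06, -0.02, -18.0] [0.3024, 0.0007, -0.0119]
```

play_rows --plan '[0,0,-18,0.302,0,-0.01,0.6,0,0,-18,0.302,0,-0.01,0.6,0,0,-18,0.302,0,-0.01,0.6,0,0,-18,0.302,0,-0.01,0.6,0,0,-18,0.302,0,-0.01,0.6,0,0,-18,0.302,0,-0.01,0.6,0,0,-18,0.302,0,-0.01,0.6,0,0,-18,0.302,0,-0.01,0.6,0,0,-18,0.302,0,-0.01,0.6]'

```text
clock: 11.6
position: [0.5745, 0.1686, 0.2774]
ee_rot: [0.63, 0.777, 0.0, -0.0]
ft_force: [0.1, 0.5, 0.8]
grip_width: 0.599
grasp_force: 0.0
```

```bash
python3 - <<'E'
from h import *
np.set_printoptions(precision=4,suppress=True)
import pickle
m=viewer.camera_model('wrist'); im=viewer.camera('wrist')[:,:,::-1].copy(); cv2.imwrite('pics/w4.png',im); pickle.dump(m,open('m4.pkl','wb'))
print(px('wrist',[(.5917,.271,.054),(.5335,.2855,.137)],m))
E
```

```text
[[358.8723  61.7516]
 [294.876   16.8675]]
```

View pics/w4.png

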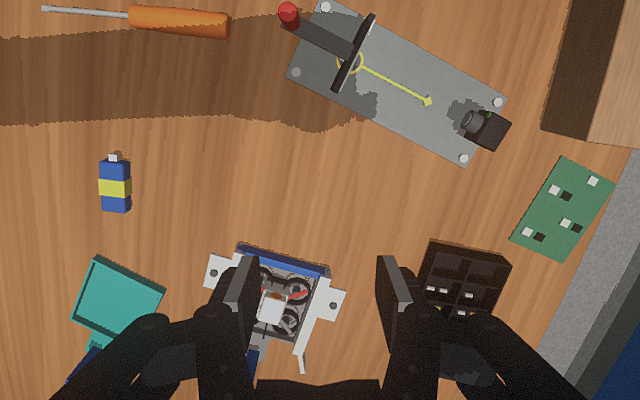

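The wrist view shows the handle top at (289,9), the pointer's ring at (350,62) and its tip at (429,101). The orange sticker on the canopy front is at about (277,296).

```bash
python3 - <<'E'
from h import *
np.set_printoptions(precision=4,suppress=True)
import pickle
m=pickle.load(open('m4.pkl','rb'))
P=w('wrist',[(350,62),(429,101)],.013,m)[:,:2];H=w('wrist',[(289,9)],.137,m)[0,:2];S=w('wrist',[(277,296)],.041,m)[0,:2]
print(P,np.linalg.norm(P[1]-P[0]),'handle',H,'sticker',S)
ang=lambda d:np.degrees(np.arctan2(d[1],d[0]))
pv=P[0]; print('pointer yaw',ang(P[1]-P[0]),'handle->pivot yaw',ang(pv-H),np.linalg.norm(pv-H),'sticker yaw',ang(S-pv))
rest=ang(pv-H); b=(ang(P[1]-P[0])+ang(S-pv))/2; print('bisector',b)
rows((H[0],H[1],.22,76),(H[0],H[1],.11,76))
E
```

```text
[[0.5867 0.2714]
 [0.6789 0.2509]] 0.09445131668363961 handle [0.5286 0.2897] sticker [ 0.5604 -0.0029]
pointer yaw -12.532493989782727 handle->pivot yaw -17.422179879184522 0.06095398549213856 sticker yaw -95.4929381994956
bisector -54.01271609463916
[0.01, -0.0, -64.07] [0.1277, -0.0199, 0.0575]
[0.01, -0.0, -64.07] [0.1276, -0.0199, 0.1675]
```

play_rows --plan '[0,0,-64,0.128,-0.02,0.055,0.7,0,0,-64,0.128,-0.02,0.055,0.7,0,0,-64,0.128,-0.02,0.055,0.7,0,0,-64,0.128,-0.02,0.055,0.7,0,0,-64,0.128,-0.02,0.055,0.7,0,0,-64,0.128,-0.02,0.055,0.7,0,0,-64,0.128,-0.02,0.055,0.7,0,0,-64,0.128,-0.02,0.055,0.7,0,0,-64,0.128,-0.02,0.055,0.7,0,0,-64,0.128,-0.02,0.055,0.7]'

```text
clock: 12.9
position: [0.5281, 0.2909, 0.2223]
ee_rot: [0.122, 0.992, 0.0, -0.0]
ft_force: [-0.6, 0.2, -0.8]
grip_width: 0.697
grasp_force: 0.0
```

```bash
python3 - <<'E'
from h import *
m=viewer.camera_model('wrist'); im=viewer.camera('wrist')[:,:,::-1].copy(); cv2.imwrite('pics/w5.png',im)
hsv=cv2.cvtColor(im,cv2.COLOR_BGR2HSV); k=((hsv[:,:,0]<6)|(hsv[:,:,0]>174))&(hsv[:,:,1]>150)&(hsv[:,:,2]>70)
n,l,s,c=cv2.connectedComponentsWithStats(k.astype(np.uint8)); print(s[1:][s[1:,4]>40],c[1:][s[1:,4]>40])
print('exp',px('wrist',[(.5286,.2897,.137),(.5286,.2897,.09)],m)); o=status.get_obs(); print(o['position'],o['joint_pos'])
E
```

```text
[[303 183  21  39 621]
 [583 216  13  12 118]
 [516 225  13  13 124]
 [ 44 231  12  20  99]
 [ 58 278  20  14  83]] [[313.53462158 203.07407407]
 [589.34745763 221.3559322 ]
 [522.25       230.76612903]
 [ 49.64646465 241.06060606]
 [ 68.08433735 284.59036145]]
exp [[316.5077133  214.00056751]
 [316.6341626  191.73583483]]
[0.52815267 0.29092334 0.22231087] [-0.79792117  0.29671212  0.26893495  1.56967385 -0.08106788  1.28611526
  0.80855406]
```

View pics/w5.png

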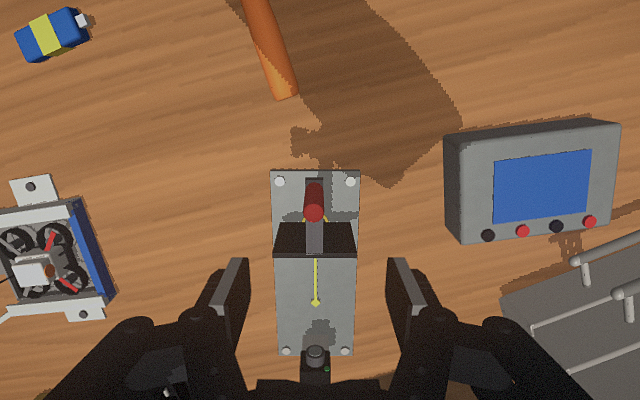

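The handle top disc is at (313,212), centred between the fingers. The pointer tip is at (316,302), and the stand is straight in the picture, so the rest yaw of about -14° holds. The sticker is at about (50,270). Descend and grip.

```bash
python3 - <<'E'
from h import *
np.set_printoptions(precision=4,suppress=True)
m=viewer.camera_model('wrist')
T=w('wrist',[(316,302)],.013,m)[0,:2];H=w('wrist',[(313.5,212)],.137,m)[0,:2];S=w('wrist',[(50,270)],.041,m)[0,:2]
print('tip',T,'handle',H,'sticker',S,'dist',np.linalg.norm(T-H),'yaw',np.degrees(np.arctan2(*(T-H)[::-1])))
print(w('wrist',[(270,170),(360,170),(278,356),(354,356)],.008,m))
rows((H[0],H[1],.11,76))
E
```

```text
tip [0.677  0.2514] handle [0.5268 0.2882] sticker [ 0.5585 -0.0016] dist 0.15459597998799177 yaw -13.747565650301727
[[0.5208 0.244  0.008 ]
 [0.5425 0.3302 0.008 ]
 [0.7446 0.1869 0.008 ]
 [0.767  0.2761 0.008 ]]
[0.0, 0.0, -0.03] [0.0007, -0.003, 0.1123]
```

play_rows --plan '[0,0,0,0,-0.001,0.06,0.7,0,0,0,0,-0.001,0.1,0.7,0,0,0,0,-0.001,0.112,0.7,0,0,0,0,-0.001,0.112,0.7,0,0,0,0,-0.001,0.112,0,0,0,0,0,-0.001,0.112,0,0,0,0,0,-0.001,0.112,0,0,0,0,0,-0.001,0.112,0,0,0,0,0,-0.001,0.112,0,0,0,0,0,-0.001,0.112,0,0,0,0,0,-0.001,0.112,0]' --squeeze 30

```text
clock: 14.32
position: [0.5284, 0.2902, 0.1115]
ee_rot: [0.122, 0.993, 0.001, 0.001]
ft_force: [-1.8, -0.7, 7.2]
grip_width: 0.156
grasp_force: 29.2
```

```bash
python3 - <<'E'
from h import *
pv=np.array([.586,.2735]);H=np.array([.5278,.2883])
for th in (6,12,18,24,30,36,40.8):
    a=np.radians(-th);d=H-pv;d=pv+np.array([[np.cos(a),-np.sin(a)],[np.sin(a),np.cos(a)]])@d
    rows((*d,.1115,76-th),p=(*H,.1115))
E
```

```text
[0.08, 0.05, 6.01] [-0.0004, 0.0063, 0.0]
[0.08, 0.05, 12.01] [-0.0014, 0.0125, 0.0]
[0.09, 0.04, 18.01] [-0.003, 0.0185, 0.0]
[0.09, 0.04, 24.01] [-0.0053, 0.0244, 0.0]
[0.09, 0.04, 30.01] [-0.0082, 0.03, 0.0]
[0.09, 0.03, 36.01] [-0.0116, 0.0352, 0.0001]
[0.09, 0.03, 40.81] [-0.0148, 0.0392, 0.0001]
```

play_rows --plan '[0,0,3,-0.0001,0.0031,-0.001,0,0,0,6,-0.0004,0.0063,-0.001,0,0,0,9,-0.0008,0.0094,-0.001,0,0,0,12,-0.0014,0.0125,-0.001,0,0,0,15,-0.0021,0.0155,-0.001,0,0,0,18,-0.003,0.0185,-0.001,0,0,0,21,-0.0041,0.0215,-0.001,0,0,0,24,-0.0053,0.0244,-0.001,0,0,0,27,-0.0067,0.0272,-0.001,0,0,0,30,-0.0082,0.03,-0.001,0,0,0,33,-0.0098,0.0326,-0.001,0,0,0,36,-0.0116,0.0352,-0.001,0,0,0,38,-0.0129,0.0369,-0.001,0,0,0,40.8,-0.0148,0.0392,-0.001,0,0,0,40.8,-0.0148,0.0392,-0.001,0,0,0,40.8,-0.0148,0.0392,-0.001,0]'

```text
clock: 16.32
position: [0.5525, 0.3234, 0.1116]
ee_rot: [0.46, 0.888, -0.0, 0.001]
ft_force: [3.9, -3.1, -0.4]
grip_width: 0.152
grasp_force: 29.9
```

```bash
python3 - <<'E'
from h import *
m=viewer.camera_model('wrist'); im=viewer.camera('wrist')[:,:,::-1].copy(); cv2.imwrite('pics/w6.png',im)
t=viewer.camera('top')[:,:,::-1].copy(); s=viewer.camera('scene')[:,:,::-1].copy()
cv2.imwrite('pics/t6.png',t); cv2.imwrite('pics/s6.png',s)
# yellow mask in each
for n,i in(('wrist',im),('top',t),('scene',s)):
    h=cv2.cvtColor(i,cv2.COLOR_BGR2HSV);k=(abs(h[:,:,0].astype(int)-29)<6)&(h[:,:,1]>110)&(h[:,:,2]>90)
    N,l,st,c=cv2.connectedComponentsWithStats(k.astype(np.uint8)); print(n,[(x.tolist(),np.round(y,1).tolist()) for x,y in zip(st[1:],c[1:]) if x[4]>15])
out=np.zeros((600,800,3),np.uint8); out[:300,:480]=cv2.resize(im,(480,300)); out[:300,480:]=cv2.resize(t[140:255,190:313],(320,300),interpolation=cv2.INTER_CUBIC); out[300:]=cv2.resize(s[140:260,230:550],(800,300),interpolation=cv2.INTER_CUBIC)
cv2.imwrite('pics/m6.png',out)
E
```

```text
wrist []
top [([278, 264, 7, 11, 52], [280.8, 269.0]), ([472, 318, 80, 61, 3834], [511.0, 347.7])]
scene [([99, 174, 62, 35, 1061], [128.6, 190.6]), ([308, 175, 6, 7, 19], [310.6, 177.8])]
```

View pics/m6.png

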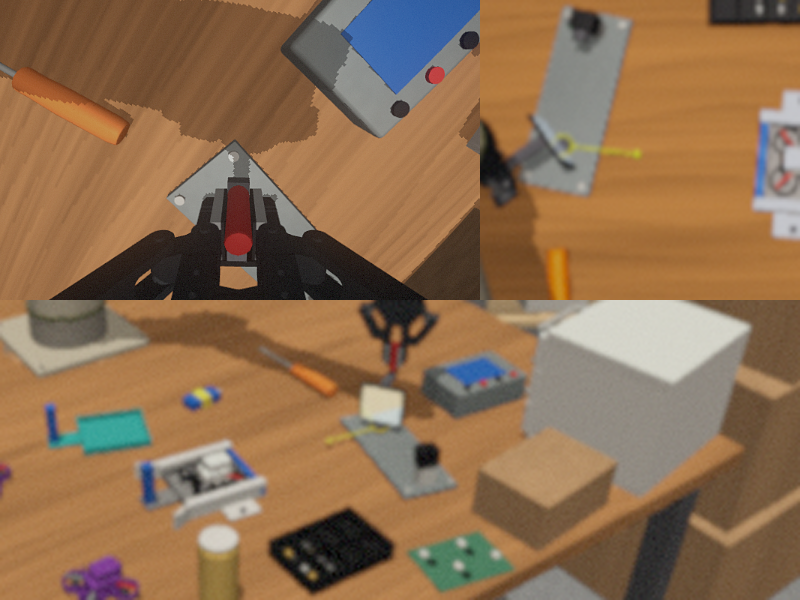

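The handle is held between the pads, and the yellow pointer now points at the rack: ring at (563,145), tip at (638,153) in the upper right panel. I'll measure its direction from the top image.

```bash
python3 - <<'E'
from h import *
np.set_printoptions(precision=4,suppress=True)
t=cv2.imread('pics/t6.png').astype(float)
x0,y0,x1,y1=217,190,256,206
r=t[y0:y1,x0:x1]; b=np.minimum(r[:,:,1],r[:,:,2])-r[:,:,0]   # yellowness
r2=r[:,:,1]-.45*r[:,:,2]-.55*r[:,:,0]   # green vs wood orange
print(np.round(r2[:,::2]).astype(int))
ring=(190+(563-480+.5)/2.6016-.5,140+(145.5)/2.6087-.5);tip=(190+(638-480+.5)/2.6016-.5,140+(153.5)/2.6087-.5)
g=w('top',[ring,tip],.013)[:,:2];print(ring,tip,g,np.linalg.norm(g[1]-g[0]),np.degrees(np.arctan2(*(g[1]-g[0])[::-1])))
# line fit by weighted rows over the shaft columns
cols=np.arange(226,249);v=[]
for c in cols:
    p=r2[:,c-x0]; p=np.clip(p-np.median(p)-4,0,None); v.append((p*np.arange(y0,y1)).sum()/max(p.sum(),1e-6))
v=np.array(v);k=np.polyfit(cols,v,1);res=v-np.polyval(k,cols);ok=abs(res)<1;k=np.polyfit(cols[ok],v[ok],1)
a=w('top',[(226,np.polyval(k,226)),(248,np.polyval(k,248))],.013)[:,:2];d=a[1]-a[0];d/=np.linalg.norm(d);print('fit',k,ok.sum(),np.abs(res).max(),a,np.degrees(np.arctan2(d[1],d[0])))
for pv in ((.586,.2735),g[0],a[0]):
  for S in ((.559,-.003),(.5604,-.0029),(.5567,-.0035)):
    e=np.array(S)-pv; print(np.round(pv,4),S,'offset',e@[-d[1],d[0]])
E
```

```text
[[ 2  7 11  8  5  3  3  3  4  4  1  4  6  6  6  7  5  6  6  7]
 [ 1 15 25 19  8  3  2  3  5  4 -2  6  7  7  6  7  6  6  8  7]
 [ 3 19 29 27 13  4  2  3  5  3 -1  6  7  7  7  7  5  7  6  7]
 [ 5 13 13 23 22  5  3  2  4  4 -3  6  8  7  5  7  7  8  6  6]
 [ 7  5 -3 11 34 11  6  6  5  4 -2  7  8  6  7  6  8  6  7  6]
 [ 6  1 -3  5 45 25 16 14 12  9  8  9  8  8  7  7  8  8  7  5]
 [ 3 -1 -3  9 48 32 27 30 26 23 23 23 21 17 12 11 15 14  7  7]
 [ 1 -1  2 18 37 20 21 28 28 28 40 42 39 35 26 25 37 29  7  7]
 [ 0  1 10 21 21  7  9 12 15 17 35 41 43 40 35 40 58 46  8  7]
 [ 2  2 14 14  8  3  3  4  5  3 16 20 23 24 28 38 59 50  9  6]
 [ 4  3 11  6  3  3  4  4  4 -2  6  7  6  8 13 18 37 34  6  6]
 [ 5  3  5  3  2  4  3  3  3 -3  4  6  5  6  5  6 15 14  7  7]
 [ 4  4  2  1  1  3  4  4  4 -2  7  6  6  5  6  5  6  7  5  6]
 [ 4  5  2  1  1  3  3  3  3  0  7  8  6  6  7  6  5  7  5  5]
 [ 4  4  3  2  2  4  4  4  3  1  7  7  7  6  5  5  5  6  6  6]
 [ 4  3  3  4  2  4  4  3  1  2  5  5  7  7  6  6  6  6  7  5]]
(221.59563345633455, 195.2749070418216) (250.42404674046742, 198.34156859738567) [[0.586  0.2727]
 [0.5735 0.179 ]] 0.09444443960210497 -97.6125144389912
fit [  0.1214 168.3344] 23 0.2065532994178909 [[0.584  0.2583]
 [0.5734 0.1869]] -98.46072509564695
[0.586  0.2735] (0.559, -0.003) offset 0.013975682563826397
[0.586  0.2735] (0.5604, -0.0029) offset 0.015345733152084482
[0.586  0.2735] (0.5567, -0.0035) offset 0.011774279291567541
[0.586  0.2727] (0.559, -0.003) offset 0.013849125869354429
[0.586  0.2727] (0.5604, -0.0029) offset 0.015219176457612517
[0.586  0.2727] (0.5567, -0.0035) offset 0.011647722597095574
[0.584  0.2583] (0.559, -0.003) offset 0.013729046573827943
[0.584  0.2583] (0.5604, -0.0029) offset 0.015099097162086031
[0.584  0.2583] (0.5567, -0.0035) offset 0.011527643301569088
```

The pointer is about 13 mm past the sticker, since it points at -98.2° and needs -95.5°. I'll turn the mirror back 1.4°.

play_rows --plan '[0,0,-0.7,0,-0.0007,0,0,0,0,-1.4,0,-0.0014,0,0,0,0,-1.4,0,-0.0014,0,0,0,0,-1.4,0,-0.0014,0,0,0,0,-1.4,0,-0.0014,0,0]'

```text
clock: 17.1
position: [0.5513, 0.3226, 0.1116]
ee_rot: [0.449, 0.893, -0.0, 0.001]
ft_force: [2.5, -4.5, 1.1]
grip_width: 0.151
grasp_force: 29.8
```

```bash
python3 - <<'E'
from h import *
np.set_printoptions(precision=4,suppress=True)
T=viewer.camera('top')[:,:,::-1].copy();cv2.imwrite('pics/t7.png',T);t=T.astype(float)
x0,y0,x1,y1=217,186,258,208
r=t[y0:y1,x0:x1];r2=r[:,:,1]-.45*r[:,:,2]-.55*r[:,:,0]
cols=np.arange(227,250);v=[]
for c in cols:
    p=r2[6:,c-x0]; p=np.clip(p-np.median(p)-4,0,None); v.append((p*np.arange(y0+6,y1)).sum()/p.sum())
k=np.polyfit(cols,v,1)
a=w('top',[(227,np.polyval(k,227)),(249,np.polyval(k,249))],.013)[:,:2];d=a[1]-a[0];d/=np.linalg.norm(d);print(k,np.abs(v-np.polyval(k,cols)).max(),np.degrees(np.arctan2(d[1],d[0])))
for pv in ((.586,.2735),a[0]): print('offset',(np.array((.559,-.003))-pv)@[-d[1],d[0]])
c=cv2.resize(T[165:235,205:345],None,fx=5.6,fy=5.6,interpolation=cv2.INTER_CUBIC)
pj=lambda X:tuple(int(q) for q in ((px('top',[X])[0]-[205,165]+.5)*5.6-.5))
cv2.circle(c,pj((.559,-.003,.041)),5,(0,255,0),1)
A=np.r_[.586,.2735,.013];B=A+np.r_[d*.28,0]; cv2.line(c,pj(A),pj(B),(255,0,255),1); cv2.imwrite('pics/m7.png',c); print(c.shape)
E
```

```text
[  0.0663 180.6157] 0.19596804032306636 -95.33473556011197
offset -0.001175675760244465
offset -0.0011613524025677752
(392, 784, 3)
```

View pics/m7.png

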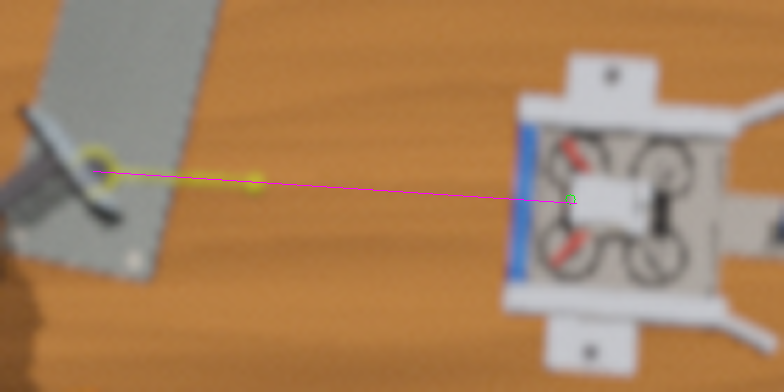

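The pointer's line meets the sticker to within about 1 mm, and the pan lies against the stop. I'll hold briefly, then hand in.

play_rows --plan '[0,0,0,0,0,0,0,0,0,0,0,0,0,0,0,0,0,0,0,0,0,0,0,0,0,0,0,0]'

```text
clock: 17.65
position: [0.5513, 0.3226, 0.1116]
ee_rot: [0.449, 0.893, -0.0, 0.001]
ft_force: [3.2, -4.3, 1.4]
grip_width: 0.155
grasp_force: 29.8
```

```bash
python3 -c "
from workcell import manip
print(manip.hand_in())"
```

```text
the job is handed in; nothing more can be done
None
```

I handed the job in at about 17.7 s: the tray is home against the blue stop with the quadcopter upright, and the gripper is holding the mirror still, its pointer measured about 1 mm off the sticker; no verdict came back from the hand-in.

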